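# Find the worn mower-seat spring

### The job

Three seat-spring mounts off the ride-on mower stand in a row on the plywood board: press each round rubber pad about a centimetre down and let it spring back, one after another from the robot's left to its right, to feel which spring is the softest. Then push the tag of the softest mount all the way down and leave the other two tags up. Only touch the mounts where they stand: do not pick up, shift or tip them, and leave everything else alone.

Things in the scene. Friction and masses are not known exactly. Their poses are not given: they have to be found in the camera images.
- board: Flat plywood board fixed on the countertop, 260 (x) by 540 (y) by 12 mm thick; origin under its centre, at countertop height. Its y axis points to the robot's left. The three mower-seat spring mounts stand on it in a row along its y: one near y = +165 mm (left), one near 0 (middle), one near -165 mm (right) (within about 15 mm); which mount stands where varies.
- mount_a: One of three seat-spring mounts that look alike, standing loose on the board: dark steel base plate 136 (x) by 62 (y) by 10 mm, 1 to 1.7 kg; origin at the centre of its underside. A round black rubber pad on a coil spring stands 32 mm towards +x of the origin (away from the robot), and a narrow metal tag in a slotted holder 45 mm towards -x (nearer the robot).
- pad_a_top (a point): Centre of the top of mount A's round rubber pad, 52 mm in diameter, 14 mm thick; 66 mm above the mount's underside (78 mm above the countertop) when not pressed. Moves with the pad.
- pad_a (a joint): How far mount A's pad is pressed straight down, m: 0 free, 0.016 bottomed. Springs back when let go. Linear spring, preload under 1 N; stiffness cannot be seen: one of the three mounts is clearly the softest (under 0.5 N per mm), the other two are 0.6 to 1.3 N per mm.
- tag_a_top (a point): Centre of the flat top of mount A's aluminium tag, a 14 (x) by 32 (y) by 6 mm head on a blade in a holder whose top is 38 mm above the mount's underside; the head's top is 62 mm above the mount's underside when fully up. Moves with the tag.
- tag_a (a joint): How far mount A's tag is pushed straight down, m: 0 fully up, 0.016 fully down; starts up, within 3 mm. Slides against about 3 N of friction and stays where it is left.
- mount_b: One of three seat-spring mounts that look alike, standing loose on the board: dark steel base plate 136 (x) by 62 (y) by 10 mm, 1 to 1.7 kg; origin at the centre of its underside. A round black rubber pad on a coil spring stands 32 mm towards +x of the origin (away from the robot), and a narrow metal tag in a slotted holder 45 mm towards -x (nearer the robot).
- pad_b_top (a point): Centre of the top of mount B's round rubber pad, 52 mm in diameter, 14 mm thick; 66 mm above the mount's underside (78 mm above the countertop) when not pressed. Moves with the pad.
- pad_b (a joint): How far mount B's pad is pressed straight down, m: 0 free, 0.016 bottomed. Springs back when let go. Linear spring, preload under 1 N; stiffness cannot be seen: one of the three mounts is clearly the softest (under 0.5 N per mm), the other two are 0.6 to 1.3 N per mm.
- tag_b_top (a point): Centre of the flat top of mount B's aluminium tag, a 14 (x) by 32 (y) by 6 mm head on a blade in a holder whose top is 38 mm above the mount's underside; the head's top is 62 mm above the mount's underside when fully up. Moves with the tag.
- tag_b (a joint): How far mount B's tag is pushed straight down, m: 0 fully up, 0.016 fully down; starts up, within 3 mm. Slides against about 3 N of friction and stays where it is left.
- mount_c: One of three seat-spring mounts that look alike, standing loose on the board: dark steel base plate 136 (x) by 62 (y) by 10 mm, 1 to 1.7 kg; origin at the centre of its underside. A round black rubber pad on a coil spring stands 32 mm towards +x of the origin (away from the robot), and a narrow metal tag in a slotted holder 45 mm towards -x (nearer the robot).
- pad_c_top (a point): Centre of the top of mount C's round rubber pad, 52 mm in diameter, 14 mm thick; 66 mm above the mount's underside (78 mm above the countertop) when not pressed. Moves with the pad.
- pad_c (a joint): How far mount C's pad is pressed straight down, m: 0 free, 0.016 bottomed. Springs back when let go. Linear spring, preload under 1 N; stiffness cannot be seen: one of the three mounts is clearly the softest (under 0.5 N per mm), the other two are 0.6 to 1.3 N per mm.
- tag_c_top (a point): Centre of the flat top of mount C's aluminium tag, a 14 (x) by 32 (y) by 6 mm head on a blade in a holder whose top is 38 mm above the mount's underside; the head's top is 62 mm above the mount's underside when fully up. Moves with the tag.
- tag_c (a joint): How far mount C's tag is pushed straight down, m: 0 fully up, 0.016 fully down; starts up, within 3 mm. Slides against about 3 N of friction and stays where it is left.
- frog: Small green-glazed ceramic frog figurine, about 40 by 37 by 44 mm high, loose on the board between the left and middle mounts; origin under its centre.
- jar: Small glass jar with a metal cap, 32 mm in diameter, 45 mm high, loose on the board between the middle and right mounts; origin under its centre.
- pot: Empty terracotta pot, 120 mm across the rim, 110 mm high, on the countertop to the left of the board, nearer the robot; origin under its centre.
- tray: White plastic seedling tray, 220 by 160 by 50 mm high, on the countertop to the right of the board; origin under its centre.
- sprayer: White lever-action spray bottle, 80 mm in diameter, 236 mm high, on the countertop to the left of the board; origin under its centre.
- trowel: Green hand trowel lying on the countertop right of the board, nearest the robot, about 300 mm long, blade to its +x, 26 mm high; origin on its underside near mid-length.
Not all that is in view belongs to the job. Leave any purple, red or yellow look-alike of the mount_a alone.

How it is judged (in metres and radians):
On the way, in this order (a step that is already met when the one before it is completed fails the run):
1. the left pad is pressed down at least 5 mm (((value of joint pad_a above 0.005 m and y of pad_a_top in the frame of board above 0.09 m) or (value of joint pad_b above 0.005 m and y of pad_b_top in the frame of board above 0.09 m) or (value of joint pad_c above 0.005 m and y of pad_c_top in the frame of board above 0.09 m))), for 0.1 s.
2. then the middle pad is pressed down at least 5 mm (((value of joint pad_a above 0.005 m and y of pad_a_top in the frame of board between -0.08 and 0.08 m) or (value of joint pad_b above 0.005 m and y of pad_b_top in the frame of board between -0.08 and 0.08 m) or (value of joint pad_c above 0.005 m and y of pad_c_top in the frame of board between -0.08 and 0.08 m))), for 0.1 s.
3. then the right pad is pressed down at least 5 mm (((value of joint pad_a above 0.005 m and y of pad_a_top in the frame of board below -0.09 m) or (value of joint pad_b above 0.005 m and y of pad_b_top in the frame of board below -0.09 m) or (value of joint pad_c above 0.005 m and y of pad_c_top in the frame of board below -0.09 m))), for 0.1 s.
4. then a tag is pushed down (the end asks that it be the softest mount's) (value of joint any of tag_a, tag_b, tag_c above 0.0125 m), for 0.2 s.
At the end, for the whole second after the job is handed in: The softest mount's tag is 12.5 mm or more down (the judge knows that mount by its lower weight on the board), the other tags under 6 mm; pads sprung back within 2 mm; mounts upright, at rest, within 25 mm of their start, other things untipped within 20 mm of theirs (((value of joint tag_a above 0.0125 m and contact force between mount_a and board below 12.4 N and value of joint each of tag_b, tag_c below 0.006 m) or (value of joint tag_b above 0.0125 m and contact force between mount_b and board below 12.4 N and value of joint each of tag_a, tag_c below 0.006 m) or (value of joint tag_c above 0.0125 m and contact force between mount_c and board below 12.4 N and value of joint each of tag_a, tag_b below 0.006 m)) and value of joint each of pad_a, pad_b, pad_c below 0.002 m and distance of each of mount_a, mount_b, mount_c from where it was at the start of the episode below 0.025 m and angle between each of mount_a, mount_b, mount_c's own z axis and vertical below 0.15 rad and linear speed of each of mount_a, mount_b, mount_c below 0.02 m/s and distance of each of frog, jar, pot, tray, sprayer, trowel from where it was at the start of the episode below 0.02 m and angle between each of frog, jar, pot, tray, sprayer, trowel's own z axis and vertical below 0.3 rad); the robot touches nothing.
It fails at once if two tags are pushed down (6 mm or more) (value of joint each of tag_a, tag_b above 0.006 m or value of joint each of tag_b, tag_c above 0.006 m or value of joint each of tag_a, tag_c above 0.006 m).
It fails at once if a mount is lifted (15 mm), shifted (25 mm) or tipped (height (world z) of any of mount_a, mount_b, mount_c above 0.027 m or distance of any of mount_a, mount_b, mount_c from where it was at the start of the episode above 0.025 m or angle between any of mount_a, mount_b, mount_c's own z axis and vertical above 0.15 rad).
It fails at once if a bystander is picked up, shifted (20 mm) or tipped (distance of any of frog, jar, pot, tray, sprayer, trowel from where it was at the start of the episode above 0.02 m or angle between any of frog, jar, pot, tray, sprayer, trowel's own z axis and vertical above 0.3 rad).
It also fails if it takes over 58 s, if anything falls off the work surface, if the arm or the gripper's body presses on something with over 40 N, if the wrist force passes 120 N, or if a joint passes its speed limit or range.

### The arm

A 6-joint arm with a two-finger parallel gripper is mounted at the origin on the work surface. World frame = base frame: x ahead of the robot, y to its left, z up, the work surface at z = 0. Lengths are in mm, angles in rad, forces in N, time in s.
With the tool pointing down it reaches from about 400 to 825 mm from the base axis. Payload 7 kg.
Tool frame: the origin (TCP) lies at the very end of the fingers, on their centre line; the grasp point (between the pads) lies 19 mm behind it; z points along the fingers, y is the direction in which the jaws open and shut (so a half turn about z gives the same grasp; the last joint's range is limited). The gripper opens to 88 mm and grips with 3 to 60 N. Pads are 19 mm wide; open, the fingers measure 130 mm over their backs; the gripper's body (78 mm by 193 mm) begins 47 mm behind the grasp point.
Start: joints at [0.288, 0.359, 0.012, 0, -1.224, -0.288], TCP at [674.978, -0.019, 226.561] pointing down, gripper open.
Joint ranges: [-3.07, 3.07], [-1.43, 2.12], [-1.02, 1.25], [-3.03, 1.67], [-3.05, -0], [-3.03, 3.03]. Speed limits (rad/s): [2.39, 2.39, 3.01, 3.14, 3.14, 3.14].

### API

Orientations are given as a unit quaternion [x, y, z, w].
In Python, from plant import bot gives the robot as it stands. Calls block until the motion is done:
- bot.move_ptp(position, orientation): joint-space move of the TCP to a pose.
- bot.line_to(position, velocity=150, ori=None): straight line of the TCP; ori=None keeps the orientation; velocity is the mean speed in mm/s.
- bot.move_joints(angles): joint-space move.
- bot.move_gripper(opening, force=None): finger opening in mm; force is the grip in N (None keeps the last); returns when the fingers have stopped.
- bot.pause(seconds).
- bot.solve_ik(position, orientation): joint angles nearest the present ones, or None.
- bot.read_state(): the state.
- bot.camera(name): name is "scene" or "side" or "wrist"; returns the picture (420x560x3 uint8, red, green, blue); there is no depth.
- bot.get_calibration(name): a dict with "fx", "fy", "cx", "cy" (pixels), "view" (4x4, takes a point from world to camera coordinates); the wrist camera has in their place "T_tool_cam" (4x4, takes a point from camera to tool coordinates, whose origin is the TCP and whose axes are the flange's). Camera axes: x right, y up, looking along -z (the intrinsics and any distortion apply to the point x, -y, -z); pixel columns grow to the right and rows downward; lengths in mm; the calibration is good to about 2 mm. The wrist camera is an equidistant fisheye: a pixel r from the principal point sees the ray r / f radians off the axis. A picture is of the moment at which its call begins: read the wrist's pose just before it. get_calibration takes no time and is no camera call.
A pose or a line that the arm cannot do raises bot.Unreachable and nothing moves.
- bot.close_job(): hands the job in, once; it reports no verdict.
The state is a dict: "t": time; "joint_pos": joint angles; "qvel": joint speeds; "tau": joint torques, N m; "tcp_pos": TCP position; "eef_rot": TCP orientation; "contact_force": force on the tool from outside, world axes, zero at the start; "moment": the same for the moment, N m; "width": finger opening in mm.
Only numpy, scipy, OpenCV 4.12 (cv2) and the standard library are available. Lean on these libraries where they do the work, as an engineer would, in place of code of your own. Each camera call takes 0.05 s, during which the arm holds its last target.

## Working session

There is one attempt and no reset: what is moved stays moved. The work goes in short steps, each a Python script; the robot and the scene stay as the last script left them, time stands still between calls to the robot, and variables do not carry over. Pictures are saved under pics/ and viewed, and the job is handed in when it is done.

```bash
mkdir -p pics; ls
python3 - <<'E'
from plant import bot
import cv2,json
s=bot.read_state(); print(s)
for n in ("scene","side","wrist"):
    im=bot.camera(n); cv2.imwrite(f"pics/{n}0.png",im[:,:,::-1]); print(n,bot.get_calibration(n))
E
```

```text
pics
{'t': 0.0, 'joint_pos': array([ 2.88127001e-01,  3.59425059e-01,  1.10660756e-02, -3.42612373e-04,
       -1.22413233e+00, -2.88090290e-01]), 'qvel': array([-0.00155593, -0.00061096, -0.00053167, -0.0014241 , -0.00016051,
        0.00127912]), 'tau': array([-8.00930356e-04, -5.82726967e+01,  2.93058443e+01,  6.99745238e+00,
        6.93249181e-03, -2.06530804e-04]), 'tcp_pos': array([ 6.74503197e+02, -1.39875927e-02,  2.25602521e+02]), 'eef_rot': array([-7.07078244e-01,  7.07134791e-01,  5.45849709e-04, -6.68007499e-04]), 'contact_force': array([-0.06957755,  0.06132244, -0.06017948]), 'moment': array([ 0.00830171, -0.00816017, -0.03994952]), 'width': 87.53109518805645}
scene {'fx': 394.10817428813766, 'fy': 394.10817428813766, 'cx': 279.7441196642121, 'cy': 210.2540639932345, 'view': array([[-6.78204573e-01,  7.34825357e-01,  8.38159454e-03,
         3.76842720e+02],
       [-5.84990293e-01, -5.46747645e-01,  5.99043713e-01,
         2.48842904e+02],
       [ 4.44775127e-01,  4.01371034e-01,  8.00672454e-01,
        -1.28883304e+03],
       [ 0.00000000e+00,  0.00000000e+00,  0
[... 266 characters left out ...]
1,  6.73027115e-01,  6.81932596e-01,
        -1.93403837e+02],
       [-2.48539432e-01, -6.35196034e-01,  7.31268863e-01,
        -1.45906261e+03],
       [ 0.00000000e+00,  0.00000000e+00,  0.00000000e+00,
         1.00000000e+00]])}
wrist {'fx': 325.19226210127806, 'fy': 325.19226210127806, 'cx': 278.0063270942949, 'cy': 214.06217969667674, 'T_tool_cam': array([[ 1.66817729e-04,  9.55940799e-01,  2.93559466e-01,
         7.86576292e+01],
       [ 9.99999834e-01, -3.21347931e-04,  4.78171931e-04,
        -9.96363392e-01],
       [ 5.51438785e-04,  2.93559338e-01, -9.55940694e-01,
        -1.59031206e+02],
       [ 0.00000000e+00,  0.00000000e+00,  0.00000000e+00,
         1.00000000e+00]])}
```

View pics/scene0.png

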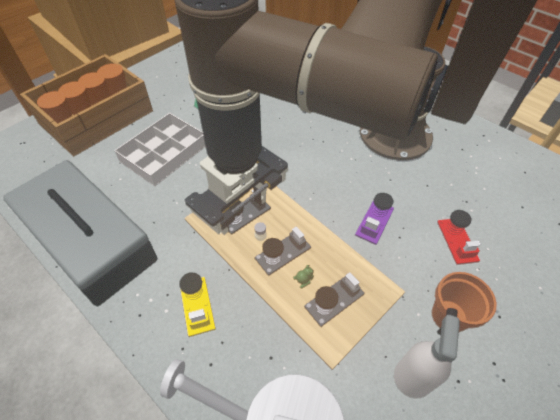

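View pics/side0.png

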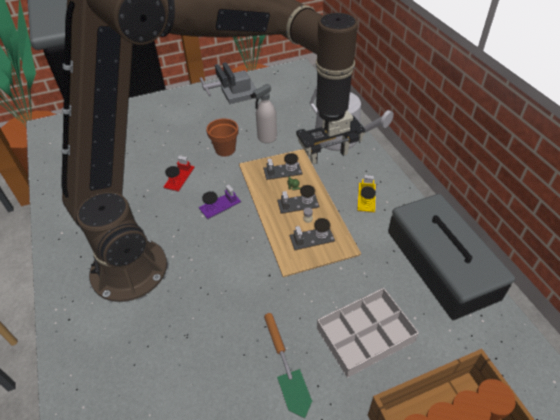

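View pics/wrist0.png

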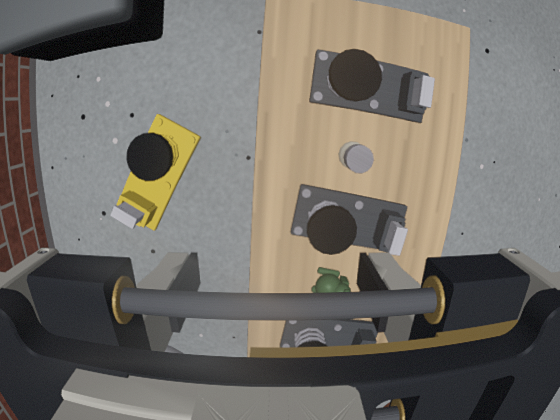

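The pictures show three dark mounts on the plywood board. In the wrist view the right pad is at (355,75), the middle pad at (332,229), and the left mount is hidden behind the gripper. In the side view the pads are at (322,228), (308,191) and (291,160). The yellow (150,155 in the wrist view), purple and red mounts stand off the board, so they are decoys.

Next I'll shift left for a clear wrist view and measure.

```bash
cat > h.py <<'E'
import numpy as np, cv2
from scipy.spatial.transform import Rotation as R
def wray(uv,st,c):
    d=(np.array(uv)-[c['cx'],c['cy']]); r=np.hypot(*d); th=r/c['fx']
    v=np.array([d[0]/r*np.sin(th),-d[1]/r*np.sin(th),-np.cos(th)])
    T=c['T_tool_cam']; Q=R.from_quat(st['eef_rot']).as_matrix()
    return Q@T[:3,3]+st['tcp_pos'], Q@(T[:3,:3]@v)
def fray(uv,c):
    V=c['view']; v=np.array([(uv[0]-c['cx'])/c['fx'],-(uv[1]-c['cy'])/c['fy'],-1])
    return -V[:3,:3].T@V[:3,3], V[:3,:3].T@v
def hit(od,z):
    o,d=od; return o+d*(z-o[2])/d[2]
E
python3 - <<'E'
from plant import bot
from h import *
s0=bot.read_state(); c=bot.get_calibration("wrist")
for uv,z in [((355,75),78),((332,229),78),((425,92),73),((398,237),73)]: print('w0',hit(wray(uv,s0,c),z).round(1))
cs=bot.get_calibration("side"); cc=bot.get_calibration("scene")
for uv in [(322,228),(308,191),(291,160)]: print('side',hit(fray(uv,cs),78).round(1))
for uv in [(272,247),(326,296)]: print('scene',hit(fray(uv,cc),78).round(1))
q=[-.7071068,.7071068,0,0]
bot.move_gripper(0)
bot.line_to([600,250,300],velocity=200)
s=bot.read_state(); im=bot.camera("wrist"); cv2.imwrite("pics/w1.png",im[:,:,::-1])
np.savez("w1.npz",p=s['tcp_pos'],q=s['eef_rot']); print(s['t'],s['tcp_pos'],s['eef_rot'],s['width'],s['contact_force'])
E
```

```text
w0 [ 603.2 -121.2   78. ]
w0 [621.   31.3  78. ]
w0 [ 527.7 -111.4   73. ]
w0 [546.2  42.9  73. ]
side [ 591.9 -139.2   78. ]
side [617.8  26.6  78. ]
side [625.4 193.8  78. ]
scene [621.7  35.   78. ]
scene [632.1 207.3  78. ]
3.0833 [600.09756006 249.14272461 299.60369604] [-7.06783545e-01  7.07429774e-01  4.45661037e-05 -3.65273631e-04] 0.5805970359321165 [ 0.03289615 -0.22638304  0.09143569]
```

View pics/w1.png

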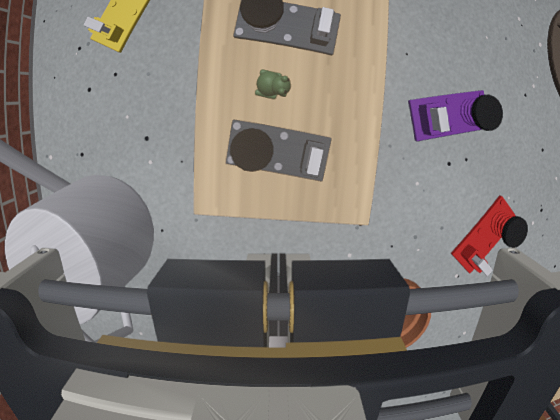

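The board's left end is clear in this view. The left pad is at (251,150) and its tag at (314,160). The frog is at (272,84), and the middle pad is at (262,8), cut off at the top. I'll take two more views and segment the pads and tags.

```bash
cat >> h.py <<'E'
def blobs(im):
    hsv=cv2.cvtColor(im,cv2.COLOR_RGB2HSV); out=[]
    g=im.max(2)
    for nm,m in (('pad',(g<52)),('tag',(g>140)&(hsv[:,:,1]<30))):
        m=cv2.morphologyEx(m.astype(np.uint8),cv2.MORPH_OPEN,np.ones((3,3)))
        m[250:]=0
        cn,_=cv2.findContours(m,cv2.RETR_EXTERNAL,cv2.CHAIN_APPROX_NONE)
        for k in cn:
            a=cv2.contourArea(k)
            if (nm=='pad' and 500<a<4000) or (nm=='tag' and 100<a<1500):
                M=cv2.moments(k); out.append((nm,(M['m10']/M['m00'],M['m01']/M['m00']),a))
    return out
E
python3 - <<'E'
from plant import bot
from h import *
c=bot.get_calibration("wrist"); cs=bot.get_calibration("side"); cc=bot.get_calibration("scene")
print('sprayer base', hit(fray((265,140),cs),0).round(), hit(fray((418,390),cc),0).round(), 'top scene',hit(fray((450,325),cc),236).round(),'side',hit(fray((262,93),cs),236).round())
def show(im,s,t):
    for nm,uv,a in blobs(im):
        p=hit(wray(uv,s,c),78 if nm=='pad' else 73)
        if 480<p[0]<720: print(t,nm,np.round(uv,1),a,p.round(1))
d=np.load('w1.npz'); show(cv2.imread('pics/w1.png')[:,:,::-1],dict(tcp_pos=d['p'],eef_rot=d['q']),'w1')
for i,y in ((2,130),(3,-30)):
    bot.line_to([600,y,300],velocity=200)
    s=bot.read_state(); im=bot.camera("wrist"); cv2.imwrite(f"pics/w{i}.png",im[:,:,::-1]); show(im,s,f'w{i}')
print(s['t'])
E
```

```text
sprayer base [609. 429.   0.] [633. 463.   0.] top scene [598. 426. 236.] side [601. 405. 236.]
w1 tag [314.5 160.8] 272.5 [557.4 222.2  73. ]
w1 tag [325.4  19.3] 249.5 [545.2  49.   73. ]
w2 tag [325.7 115.1] 276.5 [545.2  48.3  73. ]
w2 tag [286.4  46.2] 377.0 [591.6 -34.1  73. ]
w3 tag [322.  239.4] 189.5 [544.8  44.6  73. ]
w3 tag [286.  173.4] 377.5 [591.6 -40.5  73. ]
w3 tag [342.  114.3] 273.0 [ 525.6 -112.9   73. ]
4.8833
```

View pics/w2.png

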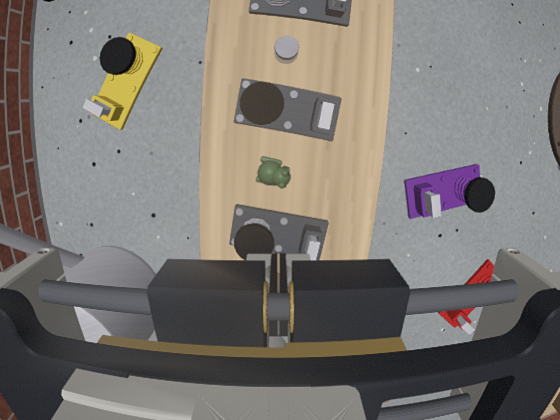

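View pics/w3.png

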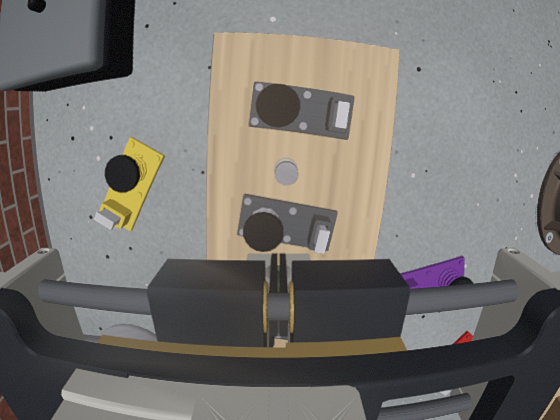

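Run:
```python
from plant import bot
from h import *
c=bot.get_calibration("wrist")
tags={1:(557.4,222.2),2:(545.2,48.3),3:(525.6,-112.9)}
for i,(y,g) in {1:(249.14,(251,150)),2:(130,(262,103)),3:(-30,(278,105))}.items():
    im=cv2.imread(f'pics/w{i}.png')[:,:,::-1].astype(int)
    print(im[g[1],g[0]])
    gr=cv2.GaussianBlur(im.astype(np.uint8).copy(),(3,3),0).astype(int)
    m=((gr[:,:,0]-gr[:,:,2]>6)&(gr.max(2)<95)).astype(np.uint8)
    m=cv2.morphologyEx(m,cv2.MORPH_OPEN,np.ones((7,7)))
    n,l,st,ce=cv2.connectedComponentsWithStats(m); k=l[g[1],g[0]]
    s=dict(tcp_pos=np.array([600,y,299.6]),eef_rot=np.load('w1.npz')['q'])
    p=hit(wray(ce[k],s,c),78); t=np.array(tags[i]); v=p[:2]-t
    w=hit(wray((st[k][0],ce[k][1]),s,c),78)-hit(wray((st[k][0]+st[k][2],ce[k][1]),s,c),78)
    print(i,st[k],ce[k].round(1),p.round(1),'dia',np.hypot(*w[:2]).round(1),'pad-tag',np.hypot(*v).round(1),'ang',np.arctan2(v[1],v[0]).round(3))
```

```text
[71 61 55]
1 [ 230  129   43   41 1436] [251.3 149.2] [632.3 207.7  78. ] dia 50.6 pad-tag 76.3 ang -0.191
[69 63 57]
2 [ 240   82   44   42 1481] [261.5 102.7] [620.   34.2  78. ] dia 50.8 pad-tag 76.1 ang -0.186
[69 62 55]
3 [ 256   85   44   42 1501] [277.4 105.2] [ 601.7 -122.8   78. ] dia 50.7 pad-tag 76.7 ang -0.129
```

The sizes check out: pad diameter is about 51 mm against 52, and pad-to-tag distance is about 76 mm against 77. Now I'll press the pads left to right, reading the force at several depths.

```bash
cat > press.py <<'E'
from plant import bot
from h import *
def press(x,y):
    bot.line_to([x,y,115],velocity=200)
    bot.line_to([x,y,84],velocity=80); bot.pause(.2)
    f0=np.mean([bot.read_state()['contact_force'] for _ in range(1)],0)
    A=[]
    for z in (76,73,70,67.5):
        bot.line_to([x,y,z],velocity=20); bot.pause(.25)
        s=bot.read_state(); f=s['contact_force']-f0
        A.append((s['tcp_pos'][2],f[2])); print(np.round(s['tcp_pos'],1),f.round(2))
    bot.line_to([x,y,84],velocity=40)
    bot.line_to([x,y,115],velocity=150)
    A=np.array(A); print('k N/mm',-np.polyfit(A[:,0],A[:,1],1)[0],'t',bot.read_state()['t'])
E
python3 - <<'E'
from press import *
bot.line_to([632.3,207.7,150],velocity=250)
press(632.3,207.7)
bot.camera("wrist") is not None and cv2.imwrite("pics/p1.png",bot.camera("side")[:,:,::-1])
E
```

```text
[632.5 207.8  76.2] [0.41 1.15 2.43]
[632.5 207.8  73.4] [-0.98  0.39  6.56]
[632.5 207.8  70.8] [-2.03 -0.14  9.8 ]
[632.6 207.8  68.7] [-3.03 -0.36 13.03]
k N/mm 1.3965987295322364 t 10.625
```

Run:
```python
from press import *
press(620,34.2)
press(601.7,-122.8)
bot.line_to([600,-30,300],velocity=300)
cv2.imwrite("pics/p2.png",bot.camera("wrist")[:,:,::-1]); print(bot.read_state()['t'])
```

```text
[620.2  34.2  76.2] [ 1.58 -0.21  2.67]
[620.2  34.3  73.2] [ 0.77 -0.51  4.16]
[620.2  34.2  70.3] [ 0.13 -0.33  6.65]
[620.2  34.2  68. ] [-0.04  0.68  7.9 ]
k N/mm 0.6646349917060768 t 15.825
[ 601.8 -122.8   76.1] [ 1.18 -0.5   2.94]
[ 601.8 -122.8   73.1] [ 1.04 -0.12  1.99]
[ 601.8 -122.8   70.1] [ 0.66 -0.12  4.47]
[ 601.8 -122.8   67.6] [ 1.48 -0.48  4.4 ]
k N/mm 0.24023813199177424 t 20.85
21.7417
```

View pics/p2.png

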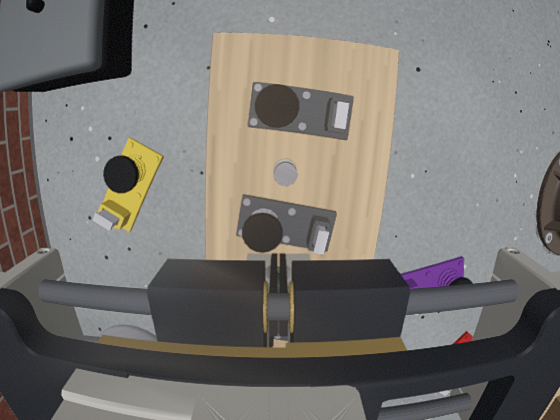

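At about 10 mm depth the forces were roughly 13 N (left), 8 N (middle) and 4.4 N (right), with about 1 N of noise. I'll re-measure the middle and right pads with averaging before committing to a tag.

Run:
```python
from plant import bot
from h import *
def avg():
    F=[];Z=[]
    for _ in range(20):
        bot.pause(.03); s=bot.read_state(); F.append(s['contact_force'][2]); Z.append(s['tcp_pos'][2])
    return np.mean(F),np.std(F),np.mean(Z)
for x,y in ((620,34.2),(601.7,-122.8)):
    bot.line_to([x,y,110],velocity=300)
    bot.line_to([x,y,82],velocity=80); bot.pause(.15); a=avg()
    bot.line_to([x,y,68],velocity=40); bot.pause(.15); b=avg()
    bot.line_to([x,y,110],velocity=80)
    print(y,np.round(a,2),np.round(b,2),'F',b[0]-a[0],'F/mm',(b[0]-a[0])/(78-b[2]))
print(bot.read_state()['t'])
```

```text
34.2 [1.000e-02 3.400e-01 8.219e+01] [ 7.13  0.84 68.5 ] F 7.121757459715434 F/mm 0.7494223489229725
-122.8 [-6.000e-02  5.300e-01  8.222e+01] [ 3.81  0.42 68.21] F 3.8646196915102418 F/mm 0.39482358648978105
29.8583
```

The averaged forces are 0.75 N/mm (middle) and 0.39 N/mm (right), so the right mount is the softest. Candidate tags in p2.png are the right one at (342,114), the middle one at (321,238), and those on the purple, red and yellow decoys. The right tag is the one to push, and I'll check it in a crop.

Run:
```python
from h import *
im=cv2.imread('pics/p2.png')[70:150,235:365]; cv2.imwrite('pics/crop.png',cv2.resize(im,None,fx=5,fy=5,interpolation=cv2.INTER_CUBIC))
from plant import bot
c=bot.get_calibration("wrist"); s=dict(tcp_pos=np.array([600,-30,299.6]),eef_rot=np.load('w1.npz')['q'])
for nm,uv,a in blobs(cv2.imread('pics/p2.png')[:,:,::-1]): print(nm,np.round(uv,1),a,hit(wray(uv,s,c),73).round(1))
```

```text
pad [120.6 173.8] 933.5 [805.8 -45.3  73. ]
pad [102.7  49.5] 2989.5 [ 826.1 -211.6   73. ]
tag [321.3 239.7] 183.5 [545.7  44.1  73. ]
tag [285.1 173.9] 382.0 [592.5 -40.8  73. ]
tag [341.1 114.9] 275.5 [ 526.4 -112.9   73. ]
```

View pics/crop.png

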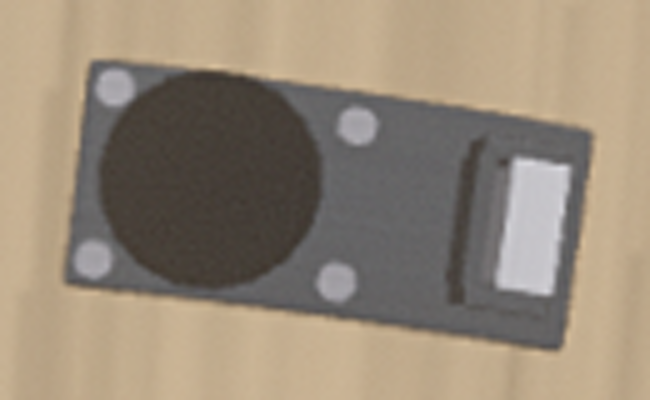

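The crop shows the grey right-hand mount with its tag head at about (533,228). Next I'll push the tag, watching the force for the end stop.

Run:
```python
from plant import bot
from h import *
x,y=526,-112.9
bot.line_to([x,y,110],velocity=150)
bot.line_to([x,y,82],velocity=80); bot.pause(.2); f0=bot.read_state()['contact_force']
for z in (72,68,64,61,59.5,58.5,57.5,56.5,55.5):
    bot.line_to([x,y,z],velocity=25); bot.pause(.25)
    s=bot.read_state(); f=s['contact_force']-f0; print(z,s['tcp_pos'].round(1),f.round(1))
    if f[2]>14: break
bot.line_to([x,y,85],velocity=60); bot.line_to([600,-30,300],velocity=200)
bot.pause(.2); s=bot.read_state(); im=bot.camera("wrist"); cv2.imwrite("pics/e1.png",im[:,:,::-1]); cv2.imwrite("pics/e2.png",bot.camera("side")[:,:,::-1])
c=bot.get_calibration("wrist")
for nm,uv,a in blobs(im): print(nm,np.round(uv,1),a,hit(wray(uv,s,c),58).round(1))
print(s['t'])
cv2.imwrite('pics/ecrop.png',cv2.resize(im[70:260,225:405,::-1],None,fx=3,fy=3))
```

```text
72 [ 526.  -112.9   72. ] [ 0.6 -0.1 -0.9]
68 [ 525.9 -112.9   67.9] [ 0.7 -0.4 -1.1]
64 [ 526.  -112.9   63.9] [ 0.7 -0.3 -1.9]
61 [ 526.  -112.9   60.9] [ 0.5 -0.8 -0.7]
59.5 [ 526.  -112.9   59.5] [ 0.8  0.2 -1. ]
58.5 [ 526.  -112.9   58.5] [ 1.2 -0.6 -0.2]
57.5 [ 526.  -112.9   58.3] [-3.2  0.3  9.4]
56.5 [ 526.1 -112.9   58.2] [-6.7  2.5 17.3]
pad [121.3 174.3] 928.0 [812.1 -42.3  58. ]
pad [103.7  49.4] 2989.5 [ 832.6 -215.4   58. ]
tag [321.6 239.8] 182.0 [542.6  49.9  58. ]
tag [285.3 174.3] 374.5 [591.4 -37.9  58. ]
tag [339.2 115.1] 257.0 [ 525.5 -113.    58. ]
37.8333
```

View pics/ecrop.png

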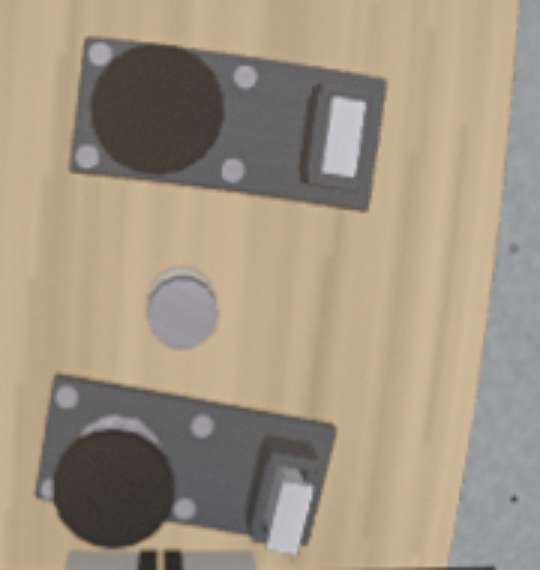

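View pics/e2.png

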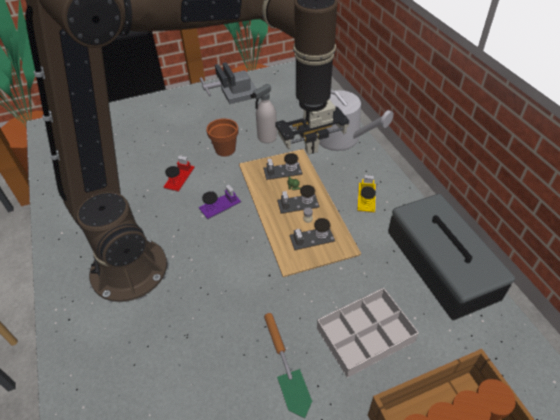

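The tool stopped hard at z = 58.2, and a fully-down tag top should be at 58. In the picture the right tag moved to (339,115) and shrank about 7%, which fits a head roughly 14 mm lower. I'll compare side-view crops before handing in.

Run:
```python
from h import *
a=[cv2.resize(cv2.imread(f'pics/{n}.png')[145:260,255:345],None,fx=4.4,fy=4.4,interpolation=cv2.INTER_CUBIC) for n in ('side0','e2')]
cv2.imwrite('pics/cmp.png',np.hstack(a))
```

```text
(no output)
```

View pics/cmp.png

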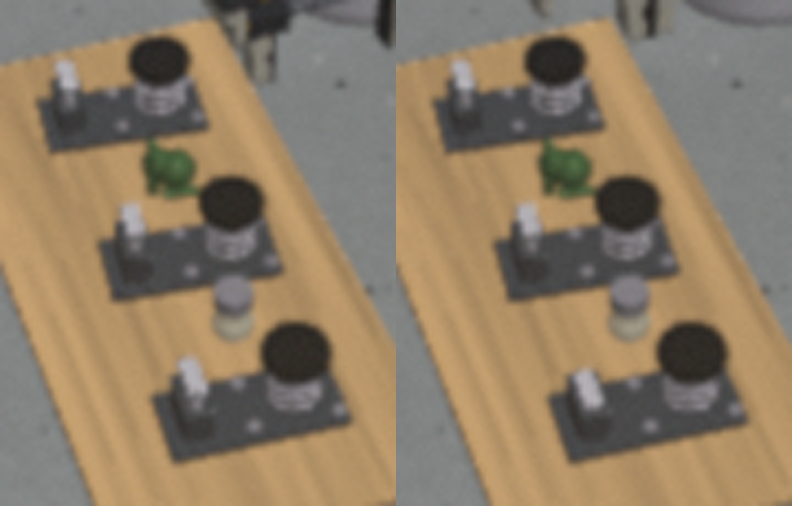

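The before/after crop shows only the right tag lowered. The other two tags are still up, all three pads have sprung back, and nothing else has moved.

```bash
python3 -c "
from plant import bot
bot.close_job(); print(bot.read_state()['t'])"
```

```text
the job is handed in; nothing more can be done
the job is handed in; nothing more can be done
```

I pressed the three pads left, middle, right by about 9–10 mm each. The right mount came out softest, so I pushed its tag all the way down and handed the job in at about 38 s.

- **Stiffness:** Left was about 1.4 N/mm from a single noisy run. Middle was about 0.75 and right about 0.39 N/mm, both averaged over a second press that I added because the first readings carried about 1 N of noise.
- **Tag:** The tool hit a hard stop at z = 58.2 mm, where a fully down tag top should be at 58. The roughly 3 N of sliding friction did not show in the force readings while the tag moved. The wrist picture shows the tag head lower, and the side before/after crop shows it down.
- **Everything else:** The side crop shows the other two tags still up, all pads sprung back, and the mounts, frog and jar where they were. The gripper finished clear above the board. The final full side view shows the pot, sprayer, tray and trowel apparently where they started, though I did not measure them.

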